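# Swap the scrubber's head and hold it pressed home

### The arm

A 7-joint arm with a two-finger parallel gripper is mounted at the origin on the work surface. World frame = base frame: x ahead of the robot, y to its left, z up, the work surface at z = 0. Lengths are in m, angles in rad, forces in N, time in s.
With the tool pointing down it reaches from about 0.425 to 0.925 m from the base axis. Payload 6.8 kg.
Tool frame: the origin (TCP) lies midway between the tips of the shut fingers; the grasp point (between the pads) lies 19 mm behind it (grip_point_offset is the z of the grasp point in the tool frame, in m); z points along the fingers, y is the line along which they close (so a half turn about z gives the same grasp; the last joint's range is limited). The gripper opens to 85 mm and grips with 20 to 120 N. Pads are 22 mm wide; open, the fingers measure 114 mm over their backs; the gripper's body (76 mm by 85 mm) begins 54 mm behind the grasp point. The pads swing forward as they close: fully open they stand 13 mm farther back than shut.
Start: joints at [1.075, 0.477, 0.022, 1.555, -0.011, 1.109, -0.083], TCP at [0.255, -0.625, 0.231] pointing down, gripper open.
Joint ranges: [-2.96, 2.96], [-0.34, 2.1], [-1.41, 1.46], [0.24, 2.44], [-1.37, 4.51], [0.17, 1.92], [-2.96, 2.96]. Speed limits (rad/s): [2.39, 2.39, 3.14, 3.14, 3.14, 3.14, 3.14].

### API

Orientations are given as a rotation vector (axis times angle).
In Python, from bench import get_obs, grab_frame, calibration, hand_in, grip_point_offset gives the robot as it stands.
- The arm moves only by the shell command python3 -m pendant 'ROWS' [OPENING] [FORCE]. ROWS is a JSON object of lists of equal length, an entry for each row: "translation": the shift along the world's x, y, z in units of 25 mm (1.0 is 25 mm), a list of three; "delta_rot": the turn, a rotation vector about the world's x, y, z in units of 5 degrees (1.0 is 5 degrees), a list of three. In form: {"translation": [[dx, dy, dz], ...], "delta_rot": [[rx, ry, rz], ...]}. A call has 1 to 12 rows; each row is the pose to reach, as a shift and turn from the pose commanded when the call began; what a row does not reach only later rows make up. A row lasts 1/8 s, in which the tool goes at most 62.5 mm and 10.7 degrees, less where a joint would pass 70% of its speed; a pose out of reach is approached as far as the arm can. A call with a gripper value outside its range is refused whole. OPENING is the opening, from 0 (shut) to 1 (fully open), set as the call begins (- or left out, the last holds). The fingers move at their own pace and stop on an object; FORCE is the grip in N (left out, the last holds). Time passes only in rows, so rows that repeat a pose let the fingers close. It gives the time, the measured TCP pose, the force, the opening and the grip force at its end, in the units of the state.
- get_obs(): the state, without advancing time (a new reading comes with each control period).
- grab_frame(name): name is "scene" or "side" or "wrist"; returns (picture, depth): 384x512x3 uint8, red, green, blue; 384x512 float32, m along the optical axis (not along the pixel's ray), 0 where there is no reading.
- calibration(name): a dict with "K" (3x3 intrinsics, pixels), "rvec" (rotation vector, rad) and "tvec" (3), from world to camera coordinates, as OpenCV has them. Camera axes: x right, y down, z forward; pixel columns grow to the right and rows downward; lengths in m; the calibration is good to about 2 mm. The wrist camera is an equidistant fisheye: a pixel r from the principal point sees the ray r / f radians off the axis. A picture is of the moment at which its call begins: read the wrist's pose just before it. calibration takes no time and is no camera call; for the wrist camera it gives the pose at the moment of the call.
- hand_in(): hands the job in; it is judged then, once.
The state is a dict: "clock": time; "joints": joint angles; "qvel": joint speeds; "tau": joint torques, N m; "tcp_pos": TCP position; "orientation": TCP orientation; "contact_force": force on the tool from outside, world axes, zero at the start; "moment": the same for the moment, N m; "grip_width": finger opening in m; "gripper_force": force on a finger pad.
Only numpy, scipy, OpenCV 4.12 (cv2) and the standard library are available. Lean on these libraries where they do the work, as an engineer would, in place of code of your own. Each camera call takes 0.05 s, during which the arm holds its last target. There are 200 camera calls.

### The job

Change the head of the power scrubber: put the round head that lies on the worktop away in the open drawer, standing on the drawer's floor, let go of it and push the drawer fully shut. Then take the oblong head from its holder, turn it until its cross-shaped stem meshes with the slots in the top of the upright drive unit, slide it all the way home, and finish while still holding it pressed down flush against the ejector spring (do not let go). Leave the other things on the worktop where they are.

Things in the scene. Friction and masses are not known exactly. Their poses are not given: they have to be found in the camera images.
- pad_c (a point): ROUND scrubbing head, grey plastic, loose on the worktop, stem UP: disc 56 mm across, 20 mm thick, on it a cross-shaped (plus-section) stem 28 mm tall, fins 8 mm thick, 28 mm from fin tip to opposite fin tip, last 4 mm tapered; 70 to 140 g. This point: on its axis, half-way up (24 mm above its underside); z up, fins along its x and y axes.
- drawer_floor (a point): Centre of the drawer's inner floor (22 mm above the worktop); moves with the drawer. x points the way the drawer shuts, y across, z up. Tray inside 195 (x) by 218 mm (y), walls 56 mm high. Front panel: top edge 65 mm above this floor, outer face 118 mm from this point towards -x. Opened by d, the tray is uncovered for d - 6 mm behind its front wall.
- cab_drawer0 (a joint): Drawer opening in m: 0 shut, starts 0.12 to 0.15 open; about 1 N of friction, no catch.
- cab_drawer0_handle (a point): Middle of the drawer's steel bar handle (120 mm long along y, 35 mm out from the front, 62 mm above the worktop); moves with the drawer, axes as drawer_floor. The grey drawer unit is fixed, 240 x 260 mm, 100 mm high.
- scrub_c (a point): OBLONG scrubbing head: grey plastic block 76 (x) x 54 (y) x 30 mm (z), dark studs 10 mm tall on top, 100 to 200 g, loose in a holder, its stem hanging DOWN into the holder's tube. This point: centre of the block, 15 mm above its flat underside. Stem as on the round head, 28 mm down from the underside, fins along the block's x and y axes.
- scrub_shoulder (a point): Centre of the flat underside (shoulder) of the oblong head, where its stem begins; axes as scrub_c.
- stand: The oblong head's fixed holder: round foot 76 mm across with an upright white tube 42 mm across, 40 mm high; the block rests on the tube's rim. Origin under its centre on the worktop.
- socket_mouth (a point): Centre of the drive socket's mouth, z up: flat top of a square aluminium nose 36 x 36 mm, 120 mm above the worktop, on a fixed white drive unit 70 mm across (dock 90 mm) and 86 mm high. Cross-shaped hole: slots 10 mm wide, 30 mm end to end, 34 mm deep, along this point's x and y, so the stem meshes at every quarter turn. The nose turns about z only stiffly (0.2 N m).
- ejector (a joint): Travel in m of the spring plunger in the socket: 0 released, its top then 20 mm below the mouth; pushed down by the stem's tip; 0.008 when a head is fully home (shoulder on the nose). The spring pushes up with 2.5 N at first, 6.5 N at home, and lifts the head again if let go.
- mug: Bystander: red ceramic mug, 82 mm across, 95 mm high. Origin under its middle on the worktop.
- soapbox: Bystander: lidded white plastic soap box, 100 x 65 x 38 mm. Origin under its middle on the worktop.
- basket: Bystander: aluminium peg basket, 130 x 170 x 80 mm, with wooden pegs in it. Origin under its middle on the worktop.
- clothespeg: Bystander: one wooden clothes peg lying flat, 75 x 12 x 12 mm. Origin under its middle on the worktop.
- squeegee: Bystander: short squeegee lying flat, 200 mm blade, 18 mm high. Origin under its middle on the worktop.
There are look-alikes about, which are no part of the job. Leave any purple look-alike of the part that bears scrub_c alone.

How it is judged:
By the outcome, as a careful person would: the job done as asked, in the order asked, and still so for the second after the job is handed in, while the arm keeps its last pose, push and grip.
It also fails if it takes over 70 s, if anything falls off the work surface, if the arm or the gripper's body presses on something with over 40 N, if the wrist force passes 120 N, or if a joint passes its speed limit or range.

## Working session

There is one attempt and no reset: what is moved stays moved. The work goes in short steps, Python scripts to look and compute and a shell command to move; the robot and the scene stay as the last step left them, time stands still between calls to the robot, and variables do not carry over. Pictures are saved under pics/ and viewed, at most 10 in all, crops included, and the job is handed in when it is done.

```bash
mkdir -p pics; ls
cat > h.py <<'E'
import numpy as np,cv2,pickle
from bench import *
def snap(n,tag):
    c=calibration(n); p,d=grab_frame(n); pickle.dump((c,p,d),open(f'pics/{tag}.pkl','wb'))
    cv2.imwrite(f'pics/{tag}.png',p[:,:,::-1]); return c,p,d
def load(t): return pickle.load(open(f'pics/{t}.pkl','rb'))
def cloud(c,d,fish=False):
    K=np.array(c['K']);R=cv2.Rodrigues(np.array(c['rvec'],float))[0];t=np.array(c['tvec'],float)
    v,u=np.mgrid[:d.shape[0],:d.shape[1]].astype(float)
    x=(u-K[0,2])/K[0,0];y=(v-K[1,2])/K[1,1]
    if fish:
        r=np.hypot(x,y)+1e-9; s=np.tan(np.minimum(r,1.5))/r; x=x*s;y=y*s
    P=np.stack([x*d,y*d,d],-1)
    W=(P-t.ravel())@R; W[d<=0]=np.nan; return W
E
python3 - <<'E'
from h import *
for n in('scene','side'):
    c,p,d=snap(n,n+'0'); print(n,c['K'],c['rvec'],c['tvec'])
a=load('scene0')[1];b=load('side0')[1]
o=get_obs();print(o['clock'],o['tcp_pos'],o['orientation'],o['contact_force'],grip_point_offset)
cv2.imwrite('pics/s0.png',cv2.resize(a[:,:,::-1],(800,600),interpolation=cv2.INTER_CUBIC))
cv2.imwrite('pics/d0.png',cv2.resize(b[:,:,::-1],(800,600),interpolation=cv2.INTER_CUBIC))
E
```

```text
pics
scene [[393.81954778   0.         254.8866932 ]
 [  0.         393.81954778 194.06680268]
 [  0.           0.           1.        ]] [ 2.03590553  1.52115731 -0.54233473] [-0.08532849 -0.36758175  1.50337568]
side [[374.77175428   0.         266.24823829]
 [  0.         374.77175428 193.73601472]
 [  0.           0.           1.        ]] [ 0.42665536 -2.78803757  1.09911027] [0.50457928 0.2222154  0.97364261]
0.1 [ 0.25507207 -0.62438007  0.23041756] [-3.08113770e+00 -6.05067371e-01  6.64015146e-04] [0.29242077 0.718178   0.26404453] -0.0187
```

View pics/s0.png

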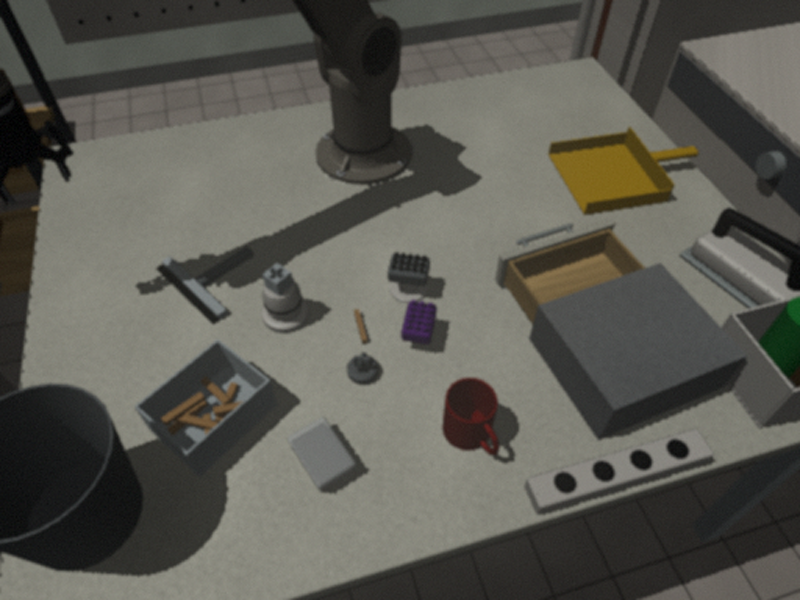

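View pics/d0.png

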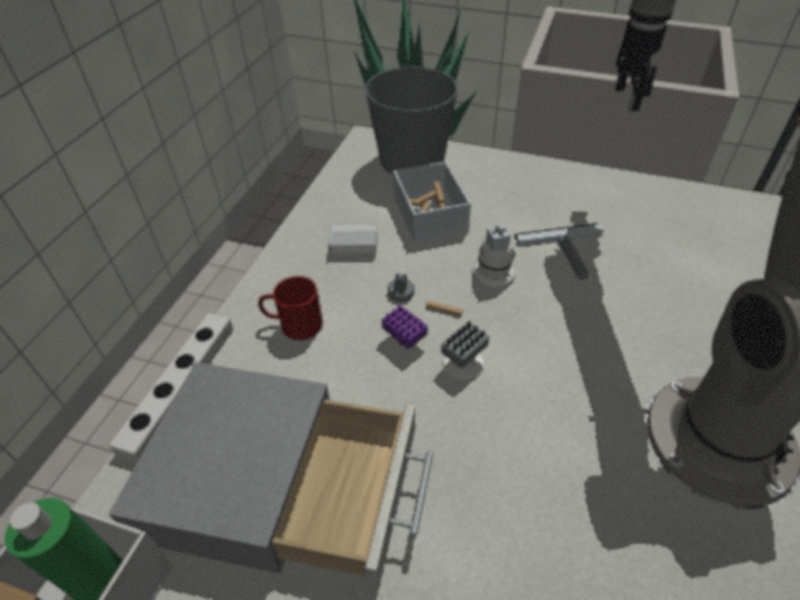

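Scene view (800x600): round head at (362,368); oblong grey head on its holder at (408,268); purple look-alike at (419,322), to be left alone; drive unit at (280,290) with its nose top at (278,270); open drawer at (575,275). The side view agrees: round head (401,287), grey (465,343), purple (405,325), nose (497,235). The only look-alike for the oblong head is the purple one, and the only other plus shape is the nose.

Run:
```python
from h import *
s=1.5625
W={}
for t in('scene0','side0'):
    c,p,d=load(t); W[t]=cloud(c,d)
def at(t,u,v,r=1):
    q=W[t][int(v/s)-r:int(v/s)+r+1,int(u/s)-r:int(u/s)+r+1].reshape(-1,3); return np.nanmedian(q,0).round(4)
for n,t,u,v in [('round','scene0',362,372),('round','side0',401,290),('obl','scene0',408,270),('obl','side0',465,343),('nose','scene0',278,272),('nose','side0',497,237),
 ('purple','scene0',419,318),('dr floor','scene0',570,275),('handle','side0',423,490),('handle','scene0',545,236),('cabtop','scene0',640,330),('mug','scene0',470,400),('peg','scene0',361,325),('table','scene0',300,400)]: print(n,t,at(t,u,v))
# clusters by height in merged clouds
A=np.concatenate([W[t].reshape(-1,3) for t in W]);C=np.concatenate([load(t)[1].reshape(-1,3) for t in W]);
def box(c,r,z0,z1,lab):
    m=(np.hypot(*(A[:,:2]-c).T)<r)&(A[:,2]>z0)&(A[:,2]<z1);q=A[m]
    (cx,cy),(w,h),a=cv2.minAreaRect(q[:,:2].astype(np.float32))
    print(lab,m.sum(),'mean',q.mean(0).round(4),'rect',round(cx,4),round(cy,4),round(w,4),round(h,4),round(a,1))
r=at('scene0',362,372)[:2];box(r,.06,.013,.025,'disc');box(r,.04,.03,.055,'stem')
o=at('scene0',408,270)[:2];box(o,.07,.06,.09,'obl')
n=at('scene0',278,272)[:2];box(n,.05,.112,.128,'nose')
for t in W:
  q=W[t].reshape(-1,3);m=(q[:,2]>.09)&(q[:,2]<.11)&(q[:,1]>.1)&(q[:,0]<1.1)
  print('cab',t,cv2.minAreaRect(q[m][:,:2].astype(np.float32)))
  cc=q[m].mean(0)
  m=(q[:,2]>.015)&(q[:,2]<.03)&(np.hypot(*(q[:,:2]-cc[:2]).T)<.25)
  print('floor',q[m].mean(0),cv2.minAreaRect(q[m][:,:2].astype(np.float32)))
  m=(q[:,2]>.082)&(q[:,2]<.093)&(np.hypot(*(q[:,:2]-cc[:2]).T)<.35)&(q[:,0]<cc[0])
  print('front',q[m].mean(0),cv2.minAreaRect(q[m][:,:2].astype(np.float32)))
a=load('scene0')[1][130:270,150:330];b=load('side0')[1][130:270,230:410]
cv2.imwrite('pics/c1.png',np.vstack([cv2.resize(x[:,:,::-1],(770,299*2//2),interpolation=cv2.INTER_CUBIC) for x in (a,b)]))
```

```text
round scene0 [ 0.6255 -0.164   0.0191]
round side0 [ 0.61   -0.1479  0.0211]
obl scene0 [ 0.4604 -0.028   0.0729]
obl side0 [ 0.445  -0.0109  0.0712]
nose scene0 [ 0.4348 -0.2672  0.1133]
nose side0 [ 0.4424 -0.2519  0.1182]
purple scene0 [ 0.5688 -0.0407  0.0631]
dr floor scene0 [0.5222 0.2878 0.0211]
handle side0 [0.4356 0.2669 0.0678]
handle scene0 [0.442  0.2661 0.0616]
cabtop scene0 [0.7281 0.2983 0.0998]
mug scene0 [ 0.7373 -0.0056  0.0312]
peg scene0 [ 0.5148 -0.1372  0.0089]
table scene0 [ 0.6376 -0.2771 -0.0022]
disc 320 mean [ 0.6164 -0.1566  0.0185] rect 0.6136 -0.1596 0.0549 0.0575 48.8
stem 140 mean [ 0.6139 -0.1582  0.0416] rect 0.6123 -0.1599 0.0257 0.0272 11.9
obl 837 mean [ 0.4479 -0.0195  0.0714] rect 0.4691 -0.0343 0.0785 0.1094 62.8
nose 230 mean [ 0.4444 -0.2678  0.1179] rect 0.4428 -0.2676 0.0391 0.0422 35.1
cab scene0 ((0.30487143993377686, 0.6335980296134949), (0.5103994607925415, 1.4225525856018066), 51.30817794799805)
floor [0.51255017 0.40343688 0.02204129] ((0.534581184387207, 0.43788623809814453), (0.34250470995903015, 0.43951040506362915), 88.71879577636719)
front [0.4848623  0.30752358 0.08623291] ((0.49203556776046753, 0.3924356698989868), (0.4389764666557312, 0.06359052658081055), 83.41924285888672)
cab side0 ((0.6973029375076294, 0.343525767326355), (0.4644128978252411, 0.3604316711425781), 7.0316386222839355)
floor [0.58441633 0.29203182 0.02232209] ((0.7046511173248291, 0.3447173833847046), (0.4448080360889435, 0.2967662215232849), 12.29538345336914)
front [0.50872218 0.30271346 0.08754658] ((0.6038558483123779, 0.28705358505249023), (0.2688315212726593, 0.25915274024009705), 6.12852668762207)
```

View pics/c1.png

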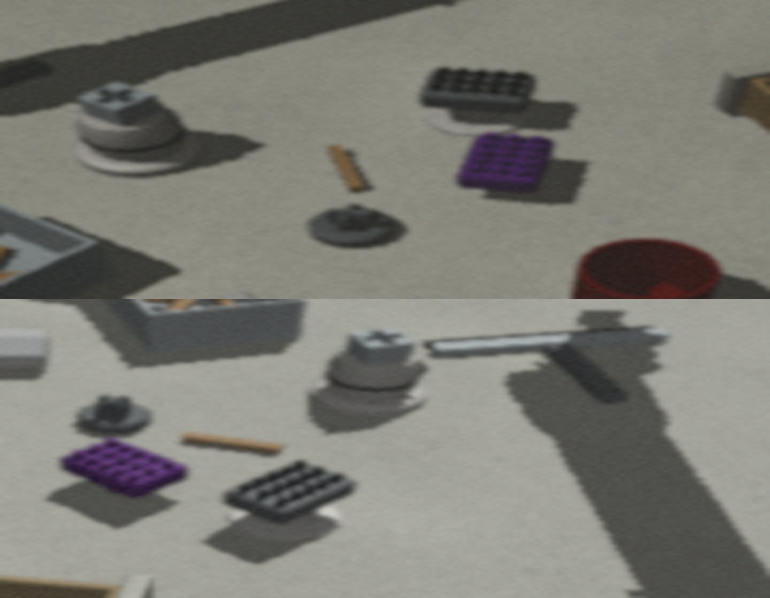

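The crop confirms the choice: grey studded block on the white holder is the target, purple is the look-alike, round head stem up at (0.613,-0.159). I'll go above the round head and measure the drawer meanwhile.

```bash
python3 -m pendant '{"translation":[[14.3,18.6,0],[14.3,18.6,0],[14.3,18.6,0],[14.3,18.6,0],[14.3,18.6,0],[14.3,18.6,0],[14.3,18.6,0],[14.3,18.6,0],[14.3,18.6,0],[14.3,18.6,0],[14.3,18.6,0],[14.3,18.6,-1]],"delta_rot":[[0,0,0],[0,0,0],[0,0,0],[0,0,0],[0,0,0],[0,0,0],[0,0,0],[0,0,0],[0,0,0],[0,0,0],[0,0,0],[0,0,0]]}' 1
python3 - <<'E'
from h import *
c,p,d=snap('wrist','w1');print(c['K'],get_obs()['tcp_pos'])
cv2.imwrite('pics/w1b.png',cv2.resize(p[:,:,::-1],(800,600),interpolation=cv2.INTER_CUBIC))
A=np.concatenate([cloud(load(t)[0],load(t)[2]).reshape(-1,3) for t in('scene0','side0')])
def box(lab,c,r,z0,z1):
    m=(np.hypot(*(A[:,:2]-c).T)<r)&(A[:,2]>z0)&(A[:,2]<z1);q=A[m]
    print(lab,m.sum(),q.mean(0).round(3),[np.round(k,3) for k in cv2.minAreaRect(q[:,:2].astype(np.float32))]);return q
box('cabtop',(.73,.3),.2,.094,.106)
q=box('handle',(.44,.267),.045,.055,.069);print(np.linalg.svd((q-q.mean(0))[:,:2])[2][0])
q=box('fronttop',(.47,.27),.06,.08,.091);print(np.linalg.svd((q-q.mean(0))[:,:2])[2][0])
box('floor',(.53,.28),.14,.018,.026)
E
```

```text
clock: 1.6
tcp_pos: [0.6131, -0.1626, 0.2076]
orientation: [3.081, 0.601, 0.004]
contact_force: [-0.1, -1.2, -0.9]
grip_width: 0.0856
gripper_force: 0.0
[[297.31863964   0.         248.51445011]
 [  0.         297.31863964 189.68349881]
 [  0.           0.           1.        ]] [ 0.6101194  -0.1625507   0.20284077]
cabtop 17661 [0.728 0.308 0.1  ] [array([0.742, 0.332]), array([0.267, 0.33 ]), np.float64(6.159)]
handle 279 [0.44  0.267 0.065] [array([0.451, 0.268]), array([0.041, 0.09 ]), np.float64(6.322)]
[ 0.11266648 -0.99363286]
fronttop 540 [0.479 0.273 0.087] [array([0.481, 0.272]), array([0.021, 0.119]), np.float64(6.358)]
[ 0.10779886 -0.99417272]
floor 5665 [0.558 0.282 0.022] [array([0.553, 0.279]), array([0.166, 0.256]), np.float64(6.222)]
```

View pics/w1b.png

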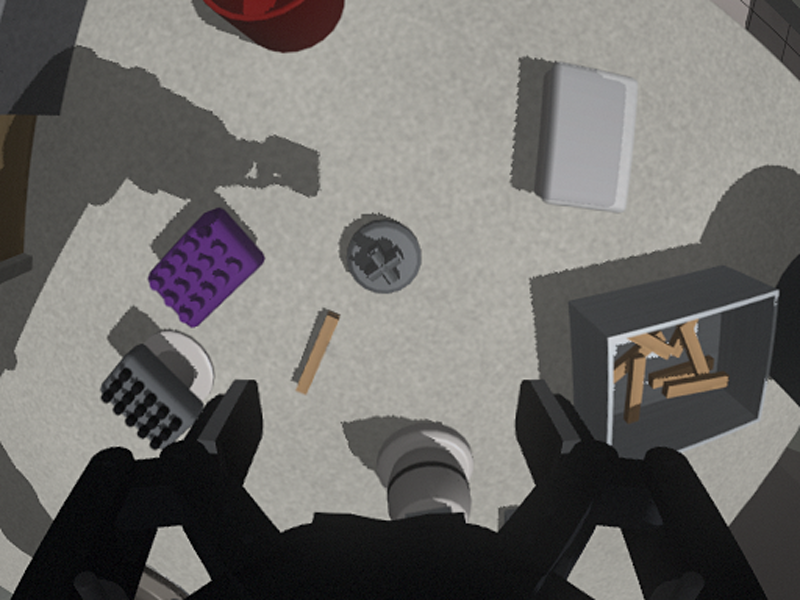

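Wrist view: round head at (384,257), its stem cross visible with fins roughly on the image diagonals; grey head (150,395), purple (207,268), drive unit behind the fingers (430,470). Measuring fins numerically.

```bash
cat >> h.py <<'E'
def cross(q,c):  # angle (deg, mod 90) of plus-section from points of its top face
    v=q[:,:2]-c; r=np.hypot(*v.T); a=np.arctan2(v[:,1],v[:,0]); w=r>.007
    return np.degrees(np.angle(np.exp(4j*a[w]).sum())/4)
E
python3 - <<'E'
from h import *
c,p,d=load('w1');W=cloud(c,d,True).reshape(-1,3)
def sel(c,r,z0,z1): 
    return W[(np.hypot(*(W[:,:2]-c).T)<r)&(W[:,2]>z0)&(W[:,2]<z1)]
g=lambda q:[np.round(k,4) for k in cv2.minAreaRect(q[:,:2].astype(np.float32))]
q=sel((.613,-.16),.05,.012,.026);print('disc',len(q),np.median(q[:,2]),cv2.minEnclosingCircle(q[:,:2].astype(np.float32)))
q=sel((.613,-.16),.03,.04,.06);print('stem',len(q),np.median(q[:,2]),q.mean(0),g(q));
for k in range(3):print(cross(q,q[:,:2].mean(0)))
q=sel((.45,-.02),.07,.066,.076);print('obl',len(q),g(q))
q=sel((.45,-.02),.07,.076,.1);print('obl studs',len(q),g(q))
q=sel((.569,-.04),.07,.06,.1);print('purple',len(q),g(q))
img=p[:, :, ::-1]
cv2.imwrite('pics/c2.png',cv2.resize(img[130:200,205:285],(640,560),interpolation=cv2.INTER_CUBIC))
E
```

```text
disc 1302 0.019445782689545277 ((0.6118846535682678, -0.15905769169330597), 0.028093453496694565)
stem 357 0.04668131929654382 [ 0.61290556 -0.15873822  0.04606383] [array([ 0.6123, -0.1593]), array([0.0242, 0.025 ]), np.float64(13.431)]
-33.13824453074672
-33.13824453074672
-33.13824453074672
obl 1293 [array([ 0.4455, -0.0232]), array([0.0753, 0.0528]), np.float64(64.5289)]
obl studs 572 [array([ 0.4447, -0.0227]), array([0.0621, 0.0409]), np.float64(63.8033)]
purple 970 [array([ 0.564 , -0.0397]), array([0.0402, 0.0621]), np.float64(62.6662)]
```

View pics/c2.png

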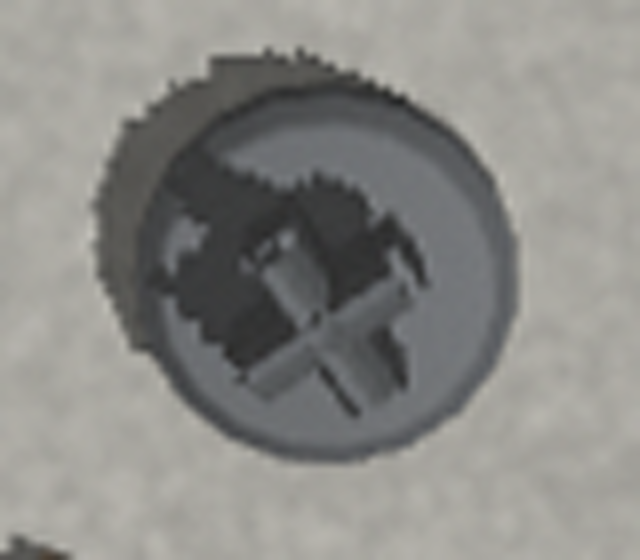

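```bash
python3 -m pendant '{"translation":[[0,0,-1],[0,0,-2],[0,0,-3],[0,0,-4],[0,0,-4],[0,0,-4],[0,0,-4]],"delta_rot":[[0,0,2],[0,0,4],[0,0,6],[0,0,7],[0,0,7],[0,0,7],[0,0,7]]}' 1
python3 - <<'E'
from h import *
o=get_obs();R=cv2.Rodrigues(np.array(o['orientation']))[0];print(o['tcp_pos'],'y az',np.degrees(np.arctan2(R[1,1],R[0,1])),'z',R[:,2],o['joints'])
c,p,d=snap('wrist','w2')
W=cloud(c,d,True).reshape(-1,3)
def sel(c,r,z0,z1): return W[(np.hypot(*(W[:,:2]-c).T)<r)&(W[:,2]>z0)&(W[:,2]<z1)]
q=sel((.613,-.16),.05,.012,.026);print('disc',len(q),np.median(q[:,2]),cv2.minEnclosingCircle(q[:,:2].astype(np.float32)))
for z in(.035,.042):
  q=sel((.613,-.16),.025,z,.06);print('stem',len(q),q.mean(0),cv2.minAreaRect(q[:,:2].astype(np.float32)),cross(q,q[:,:2].mean(0)))
E
```

```text
clock: 2.52
tcp_pos: [0.6135, -0.1605, 0.1078]
orientation: [2.758, 1.501, 0.002]
contact_force: [0.5, 1.7, -0.5]
grip_width: 0.0852
gripper_force: 0.0
[ 0.6134505  -0.16048292  0.10775784] y az -32.87216170261502 z [ 2.03965617e-03 -7.64756984e-04 -9.99997627e-01] [ 0.3716841   0.55987694 -0.29249192  1.74649356  0.20365503  0.86275312
 -0.58504607]
disc 2413 0.019530902411215367 ((0.6116639971733093, -0.15884874761104584), 0.02822277508676052)
stem 790 [ 0.6129532  -0.15722053  0.04522219] ((0.6117466688156128, -0.15881997346878052), (0.025413671508431435, 0.024833839386701584), 11.070938110351562) -32.84680935148125
stem 679 [ 0.61248163 -0.15781484  0.04631617] ((0.6116593480110168, -0.15892323851585388), (0.02520590089261532, 0.024668123573064804), 11.056928634643555) -33.06815721490076
```

```bash
python3 -m pendant '{"translation":[[-0.07,0.06,-1.2],[-0.07,0.06,-2.2],[-0.07,0.06,-3],[-0.07,0.06,-3.4],[-0.07,0.06,-3.5],[-0.07,0.06,-3.5],[-0.07,0.06,-3.5]],"delta_rot":[[0,0,0],[0,0,0],[0,0,0],[0,0,0],[0,0,0],[0,0,0],[0,0,0]]}' 0.55
python3 -m pendant '{"translation":[[0,0,0],[0,0,0],[0,0,0],[0,0,0],[0,0,0],[0,0,0]],"delta_rot":[[0,0,0],[0,0,0],[0,0,0],[0,0,0],[0,0,0],[0,0,0]]}' 0 50
```

```text
clock: 3.45
tcp_pos: [0.6117, -0.1585, 0.0196]
orientation: [2.757, 1.504, 0.002]
contact_force: [0.6, 0.4, 0.4]
grip_width: 0.0468
gripper_force: 0.0
clock: 4.2
tcp_pos: [0.6124, -0.1588, 0.0201]
orientation: [2.757, 1.503, 0.003]
contact_force: [1.2, -0.1, 6.6]
grip_width: 0.0266
gripper_force: 50.0
```

```bash
python3 -m pendant '{"translation":[[0,0,1],[0,0,2.5],[0,0,4],[0,0,5],[0,0,5],[0,0,5]],"delta_rot":[[0,0,0],[0,0,0],[0,0,0],[0,0,0],[0,0,0],[0,0,0]]}'
python3 - <<'E'
from h import *
o=get_obs();print(o['tcp_pos'],o['grip_width'],o['gripper_force'])
a=np.radians(6.3);Rm=np.array([[np.cos(a),-np.sin(a)],[np.sin(a),np.cos(a)]])
for t in('scene0','side0'):
    A=cloud(load(t)[0],load(t)[2]).reshape(-1,3);D=A.copy();D[:,:2]=A[:,:2]@Rm # drawer frame u,v
    def ext(l,u0,u1,z0,z1):
        m=(D[:,0]>u0)&(D[:,0]<u1)&(D[:,1]>.05)&(D[:,1]<.42)&(D[:,2]>z0)&(D[:,2]<z1);q=D[m]
        print(t,l,m.sum(),np.percentile(q[:,0],[1,10,50,90,99]).round(3),np.percentile(q[:,1],[1,10,50,90,99]).round(3))
    ext('handle',.44,.485,.05,.075)
    ext('front',.49,.53,.08,.092)
    ext('floor',.5,.75,.018,.026)
    ext('cabtop',.5,.95,.095,.106)
E
```

```text
clock: 4.95
tcp_pos: [0.6101, -0.1583, 0.1426]
orientation: [-2.757, -1.504, 0.002]
contact_force: [-0.5, 0.1, -1.3]
grip_width: 0.0266
gripper_force: 49.5
[ 0.61007162 -0.15834091  0.14255762] 0.026574265908751372 49.541391134262085
scene0 handle 140 [0.458 0.462 0.467 0.472 0.48 ] [0.152 0.161 0.212 0.266 0.277]
scene0 front 380 [0.499 0.501 0.509 0.514 0.518] [0.09  0.113 0.213 0.316 0.339]
scene0 floor 1193 [0.517 0.524 0.558 0.589 0.727] [0.085 0.142 0.222 0.306 0.325]
scene0 cabtop 7164 [0.645 0.67  0.771 0.854 0.91 ] [0.086 0.108 0.214 0.327 0.375]
side0 handle 320 [0.457 0.458 0.463 0.475 0.484] [0.157 0.168 0.227 0.272 0.282]
side0 front 803 [0.498 0.499 0.505 0.511 0.516] [0.095 0.125 0.24  0.327 0.344]
side0 floor 4569 [0.529 0.541 0.595 0.65  0.663] [0.109 0.131 0.221 0.296 0.347]
side0 cabtop 10545 [0.642 0.662 0.752 0.844 0.865] [0.091 0.122 0.241 0.333 0.388]
```

```bash
python3 -m pendant '{"translation":[[-0.3,2,0.5],[-0.7,4.3,0.5],[-1,6.6,0.5],[-1.4,8.9,0.5],[-1.7,11.2,0.5],[-2.1,13.5,0.5],[-2.4,15.6,0.5],[-2.7,17,0.5],[-2.7,17.45,0.5],[-2.7,17.45,0.5],[-2.7,17.45,0.5]],"delta_rot":[[0,0,0],[0,0,0],[0,0,0],[0,0,0],[0,0,0],[0,0,0],[0,0,0],[0,0,0],[0,0,0],[0,0,0],[0,0,0]]}'
python3 - <<'E'
from h import *
o=get_obs();print(o['tcp_pos'],o['grip_width'],o['joints'])
c,p,d=snap('wrist','w3')
cv2.imwrite('pics/w3b.png',cv2.resize(p[:,:,::-1],(800,600),interpolation=cv2.INTER_CUBIC))
E
```

```text
clock: 6.32
tcp_pos: [0.5441, 0.2754, 0.1556]
orientation: [2.759, 1.5, -0.002]
contact_force: [1.0, -1.0, -1.6]
grip_width: 0.0267
gripper_force: 49.6
[0.54410271 0.27543953 0.15560354] 0.026688290446320095 [-0.26563577  0.48296448 -0.40592761  1.76486568  0.22999827  0.94209743
 -1.34128683]
```

View pics/w3b.png

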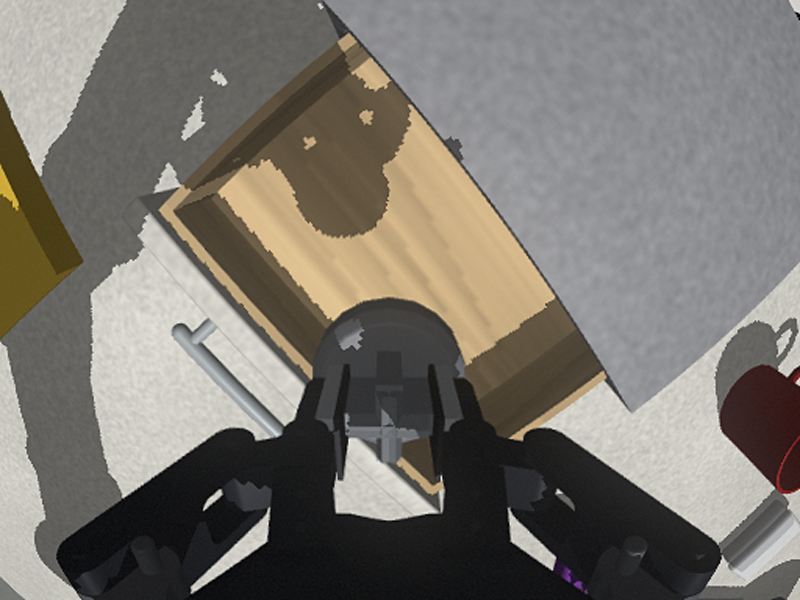

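Wrist view: head held (390,370) over the open part of the tray, handle at lower left (230,380). Lower it.

```bash
python3 -m pendant '{"translation":[[0,0.05,-1],[0,0.05,-2],[0,0.05,-3],[0,0.05,-3.8],[0,0.05,-4.2],[0,0.05,-4.4],[0,0.05,-4.5],[0,0.05,-4.5]],"delta_rot":[[0,0,0],[0,0,0],[0,0,0],[0,0,0],[0,0,0],[0,0,0],[0,0,0],[0,0,0]]}'
```

```text
clock: 7.38
tcp_pos: [0.5438, 0.2793, 0.0443]
orientation: [2.758, 1.504, 0.001]
contact_force: [0.1, -0.1, -1.2]
grip_width: 0.0269
gripper_force: 49.6
```

```bash
python3 -m pendant '{"translation":[[0,0,-0.06],[0,0,-0.1],[0,0,-0.1]],"delta_rot":[[0,0,0],[0,0,0],[0,0,0]]}'
python3 -m pendant '{"translation":[[0,0,0],[0,0,0],[0,0,0],[0,0,1],[0,0,2.5],[0,0,4],[0,0,5],[0,0,5]],"delta_rot":[[0,0,0],[0,0,0],[0,0,0],[0,0,0],[0,0,0],[0,0,0],[0,0,0],[0,0,0]]}' 0.6
python3 - <<'E'
from h import *
print(get_obs()['tcp_pos'])
c,p,d=snap('wrist','w4');snap('side','side4')
W=cloud(c,d,True).reshape(-1,3)
def sel(c,r,z0,z1): return W[(np.hypot(*(W[:,:2]-c).T)<r)&(W[:,2]>z0)&(W[:,2]<z1)]
q=sel((.543,.279),.05,.034,.048);print('disc',len(q),np.median(q[:,2]),cv2.minEnclosingCircle(q[:,:2].astype(np.float32)))
q=sel((.543,.279),.025,.06,.08);print('stem',len(q),np.median(q[:,2]),q.mean(0))
a=np.radians(6.3);Rm=np.array([[np.cos(a),-np.sin(a)],[np.sin(a),np.cos(a)]]);D=W.copy();D[:,:2]=W[:,:2]@Rm
for l,u0,u1,z0,z1 in(('handle',.44,.485,.055,.072),('front',.49,.53,.083,.092),('cab',.62,.9,.095,.106)):
    q=D[(D[:,0]>u0)&(D[:,0]<u1)&(D[:,1]>.05)&(D[:,1]<.42)&(D[:,2]>z0)&(D[:,2]<z1)];print(l,len(q),np.percentile(q[:,0],[1,10,50,90,99]).round(3),np.percentile(q[:,1],[1,10,50,90,99]).round(3),q[:,2].mean())
b=load('side4')[1][200:384,150:330];v=p
cv2.imwrite('pics/c4.png',np.hstack([cv2.resize(p[:,:,::-1],(400,300)),cv2.resize(b[:,:,::-1],(300,300),interpolation=cv2.INTER_CUBIC)]))
E
```

```text
clock: 7.75
tcp_pos: [0.5441, 0.2793, 0.0421]
orientation: [2.758, 1.504, 0.002]
contact_force: [-0.3, -1.4, 4.8]
grip_width: 0.027
gripper_force: 50.1
clock: 8.75
tcp_pos: [0.5446, 0.2799, 0.1683]
orientation: [-2.758, -1.504, -0.007]
contact_force: [0.7, -0.3, -0.0]
grip_width: 0.0513
gripper_force: 0.0
[0.54464222 0.27991557 0.16833058]
disc 1890 0.04151942964177053 ((0.5430361032485962, 0.27976149320602417), 0.028128918260335922)
stem 531 0.06868618180537057 [0.54376448 0.28092798 0.06787933]
handle 1103 [0.459 0.461 0.466 0.477 0.484] [0.155 0.165 0.244 0.272 0.28 ] 0.06546531358703837
front 3989 [0.498 0.5   0.507 0.512 0.513] [0.095 0.126 0.244 0.323 0.341] 0.08705876538859374
cab 47617 [0.642 0.652 0.707 0.8   0.852] [0.091 0.123 0.213 0.293 0.334] 0.09985086723985497
```

View pics/c4.png

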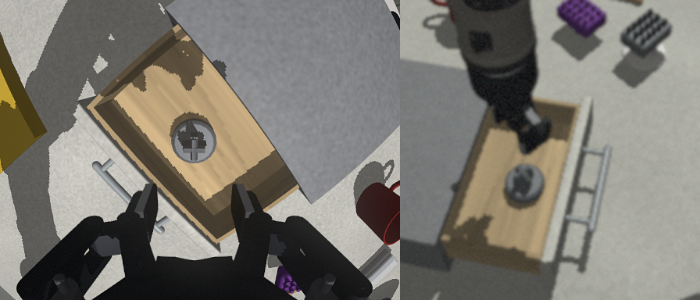

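Round head stands in the tray. Shut the fingers, turn along the drawer, go in front of the handle.

```bash
python3 -m pendant '{"translation":[[-1.2,-0.1,0],[-3,-0.3,0],[-4.6,-0.5,0],[-5.84,-0.7,0],[-5.84,-0.7,0],[-5.84,-0.7,0],[-5.84,-0.7,-1],[-5.84,-0.7,-3],[-5.84,-0.7,-4.4],[-5.84,-0.7,-4.9],[-5.84,-0.7,-4.9],[-5.84,-0.7,-4.9]],"delta_rot":[[0,0,-2],[0,0,-4],[0,0,-6],[0,0,-8],[0,0,-10],[0,0,-10.16],[0,0,-10.16],[0,0,-10.16],[0,0,-10.16],[0,0,-10.16],[0,0,-10.16],[0,0,-10.16]]}' 0
python3 - <<'E'
from h import *
o=get_obs();R=cv2.Rodrigues(np.array(o['orientation']))[0];print(o['tcp_pos'],'y az',np.degrees(np.arctan2(R[1,1],R[0,1])),o['joints'])
E
```

```text
clock: 10.35
tcp_pos: [0.3984, 0.2622, 0.0449]
orientation: [-3.136, -0.177, -0.003]
contact_force: [0.0, 0.3, -0.8]
grip_width: -0.0003
gripper_force: 0.0
[0.39836272 0.26224498 0.04485047] y az -83.5504615571342 [-0.50186675  0.45015826 -0.25418357  2.15075698  0.20743865  0.56108183
 -2.36601745]
```

```bash
python3 -m pendant '{"translation":[[0.3,0.03,0],[0.6,0.07,0],[1,0.11,0],[1.4,0.15,0],[1.8,0.2,0],[2.2,0.24,0],[2.6,0.29,0],[3,0.33,0],[3.4,0.38,0],[3.8,0.42,0],[4.2,0.46,0],[4.6,0.51,0]],"delta_rot":[[0,0,0],[0,0,0],[0,0,0],[0,0,0],[0,0,0],[0,0,0],[0,0,0],[0,0,0],[0,0,0],[0,0,0],[0,0,0],[0,0,0]]}'
python3 -m pendant '{"translation":[[0.3,0.03,0],[0.6,0.07,0],[0.8,0.09,0],[1,0.11,0],[1.1,0.12,0],[1.2,0.13,0],[1.2,0.13,0]],"delta_rot":[[0,0,0],[0,0,0],[0,0,0],[0,0,0],[0,0,0],[0,0,0],[0,0,0]]}'
```

```text
clock: 11.85
tcp_pos: [0.5132, 0.2743, 0.0438]
orientation: [3.136, 0.176, -0.0]
contact_force: [-1.7, -0.6, 0.6]
grip_width: -0.0003
gripper_force: 0.7
clock: 12.72
tcp_pos: [0.5429, 0.2778, 0.0439]
orientation: [-3.136, -0.176, -0.001]
contact_force: [-0.0, -0.5, 0.4]
grip_width: -0.0
gripper_force: 0.0
```

```bash
python3 -m pendant '{"translation":[[0.15,0.02,0],[0.25,0.03,0],[0.35,0.04,0],[0.35,0.04,0]],"delta_rot":[[0,0,0],[0,0,0],[0,0,0],[0,0,0]]}'
python3 -m pendant '{"translation":[[0.1,0.01,0],[0.2,0.02,0],[0.25,0.03,0],[0.25,0.03,0]],"delta_rot":[[0,0,0],[0,0,0],[0,0,0],[0,0,0]]}'
```

```text
clock: 13.22
tcp_pos: [0.5486, 0.2785, 0.0436]
orientation: [3.135, 0.177, -0.008]
contact_force: [-8.7, -1.9, 7.4]
grip_width: 0.0
gripper_force: 4.5
clock: 13.72
tcp_pos: [0.5488, 0.2786, 0.0429]
orientation: [3.131, 0.18, -0.024]
contact_force: [-26.0, -5.5, 19.2]
grip_width: -0.0002
gripper_force: 12.8
```

```bash
python3 -m pendant '{"translation":[[-0.6,-0.07,0],[-1.4,-0.15,0],[-1.4,-0.15,1],[-1.4,-0.15,3],[-1.4,-0.15,5],[-1.4,-0.15,6.3],[-1.4,-0.15,6.3],[-1.4,-0.15,6.3]],"delta_rot":[[0,0,0],[0,0,0],[0,0,0],[0,0,2],[0,0,4],[0,0,6],[0,0,8],[0,0,10]]}' 1
python3 - <<'E'
from h import *
o=get_obs();R=cv2.Rodrigues(np.array(o['orientation']))[0];print(o['tcp_pos'],'y az',np.degrees(np.arctan2(R[1,1],R[0,1])),o['joints'])
c,p,d=snap('side','side5')
W=cloud(c,d).reshape(-1,3)
a=np.radians(6.3);Rm=np.array([[np.cos(a),-np.sin(a)],[np.sin(a),np.cos(a)]]);D=W.copy();D[:,:2]=W[:,:2]@Rm
for l,u0,u1,z0,z1 in(('handle',.55,.61,.055,.072),('front',.61,.66,.08,.092)):
    q=D[(D[:,0]>u0)&(D[:,0]<u1)&(D[:,1]>.05)&(D[:,1]<.42)&(D[:,2]>z0)&(D[:,2]<z1)];print(l,len(q),np.percentile(q[:,0],[1,10,50,90,99]).round(3),np.percentile(q[:,1],[1,10,50,90,99]).round(3),q[:,2].mean())
E
```

```text
clock: 14.72
tcp_pos: [0.5235, 0.2757, 0.2023]
orientation: [2.764, 1.492, 0.005]
contact_force: [0.5, 0.3, -0.8]
grip_width: 0.0857
gripper_force: 0.0
[0.52345669 0.2756718  0.2022711 ] y az -33.295294789348766 [-0.2150907   0.41158802 -0.48487688  1.76705983  0.22243188  1.01432783
 -1.36437564]
handle 303 [0.586 0.587 0.591 0.601 0.609] [0.156 0.167 0.226 0.272 0.282] 0.06620674215722556
front 799 [0.626 0.627 0.634 0.641 0.65 ] [0.116 0.144 0.248 0.332 0.347] 0.08719720843652393
```

```bash
python3 -m pendant '{"translation":[[-0.5,-2,0],[-1,-4,0],[-1.6,-6,0],[-2.1,-8,0],[-2.6,-10,0],[-3.12,-11.5,0],[-3.12,-11.95,-1],[-3.12,-11.95,-1.5],[-3.12,-11.95,-1.5],[-3.12,-11.95,-1.5]],"delta_rot":[[0,0,0],[0,0,0.5],[0,0,1],[0,0,1.56],[0,0,1.56],[0,0,1.56],[0,0,1.56],[0,0,1.56],[0,0,1.56],[0,0,1.56]]}'
python3 - <<'E'
from h import *
o=get_obs();R=cv2.Rodrigues(np.array(o['orientation']))[0];print(o['tcp_pos'],'y az',np.degrees(np.arctan2(R[1,1],R[0,1])),o['joints'])
c,p,d=snap('wrist','w5')
cv2.imwrite('pics/w5b.png',cv2.resize(p[:,:,::-1],(600,450),interpolation=cv2.INTER_CUBIC))
W=cloud(c,d,True).reshape(-1,3)
def sel(c,r,z0,z1): return W[(np.hypot(*(W[:,:2]-c).T)<r)&(W[:,2]>z0)&(W[:,2]<z1)]
for z0,z1 in((.066,.0745),(.066,.1),(.076,.1)):
  q=sel((.4455,-.023),.06,z0,z1);print('obl',len(q),q.mean(0),cv2.minAreaRect(q[:,:2].astype(np.float32)))
E
```

```text
clock: 16.02
tcp_pos: [0.4452, -0.0221, 0.1643]
orientation: [2.66, 1.671, 0.002]
contact_force: [0.2, -1.0, 0.6]
grip_width: 0.0853
gripper_force: 0.0
[ 0.44517364 -0.02208043  0.16431005] y az -25.714726929182785 [ 0.28491342  0.21563918 -0.41894483  2.12736568  0.11900435  0.81930037
 -0.65556675]
obl 3616 [ 0.44649814 -0.01826482  0.06956578] ((0.44495800137519836, -0.02153586596250534), (0.07449899613857269, 0.05309000238776207), 63.818294525146484)
obl 4999 [ 0.44610936 -0.01905094  0.07223953] ((0.44495800137519836, -0.02153586596250534), (0.07449899613857269, 0.05309000238776207), 63.818294525146484)
obl 1284 [ 0.44531191 -0.02087731  0.07953288] ((0.44484955072402954, -0.02206411585211754), (0.062284648418426514, 0.039125557988882065), 63.82823181152344)
```

View pics/w5b.png

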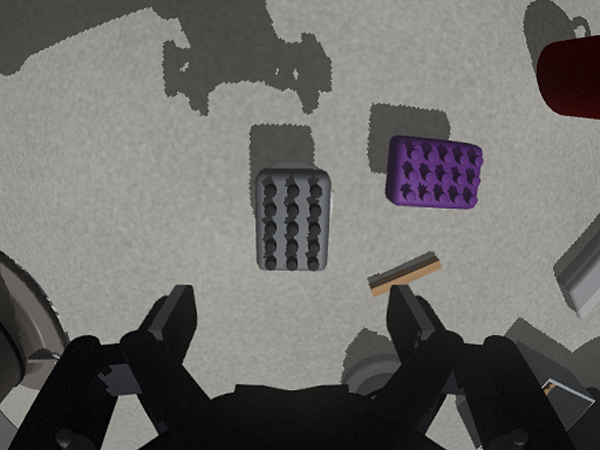

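Grey block centred at (292,220), aligned between the fingers; purple is clear at (435,172). Descend and grip.

```bash
python3 -m pendant '{"translation":[[0,0.01,-1.5],[0,0.01,-3],[0,0.01,-4.2],[0,0.01,-4.9],[0,0.01,-5.1],[0,0.01,-5.1],[0,0.01,-5.1]],"delta_rot":[[0,0,-0.1],[0,0,-0.1],[0,0,-0.1],[0,0,-0.1],[0,0,-0.1],[0,0,-0.1],[0,0,-0.1]]}' 1
python3 -m pendant '{"translation":[[0,0,0],[0,0,0],[0,0,0],[0,0,0],[0,0,0]],"delta_rot":[[0,0,0],[0,0,0],[0,0,0],[0,0,0],[0,0,0]]}' 0 80
```

```text
clock: 16.95
tcp_pos: [0.4453, -0.0228, 0.0372]
orientation: [2.667, 1.658, 0.002]
contact_force: [-0.1, 0.1, 0.8]
grip_width: 0.0854
gripper_force: 0.0
clock: 17.58
tcp_pos: [0.4449, -0.023, 0.0371]
orientation: [2.668, 1.658, 0.001]
contact_force: [-2.4, -0.9, 8.8]
grip_width: 0.0531
gripper_force: 82.9
```

```bash
python3 -m pendant '{"translation":[[0,0,0.6],[0,0,1.6],[0,0,3],[0,0,5],[-0.1,-1,6.5],[-0.3,-3,7],[-0.6,-5,7],[-0.9,-7,7],[-1.2,-9,7],[-1.5,-11,7],[-1.7,-12.5,7],[-1.7,-13,7]],"delta_rot":[[0,0,0],[0,0,0],[0,0,0],[0,0,0],[0,0,0],[0,0,0],[0,0,0],[0,0,0],[0,0,0],[0,0,0],[0,0,0],[0,0,0]]}'
python3 -m pendant '{"translation":[[0,0,0],[0,0,0]],"delta_rot":[[0,0,0],[0,0,0]]}'
python3 - <<'E'
from h import *
o=get_obs();R=cv2.Rodrigues(np.array(o['orientation']))[0];print(o['tcp_pos'],'y az',np.degrees(np.arctan2(R[1,1],R[0,1])),o['joints'])
c,p,d=snap('wrist','w6')
cv2.imwrite('pics/w6b.png',cv2.resize(p[:,:,::-1],(800,600),interpolation=cv2.INTER_CUBIC))
W=cloud(c,d,True).reshape(-1,3)
def sel(c,r,z0,z1): return W[(np.hypot(*(W[:,:2]-c).T)<r)&(W[:,2]>z0)&(W[:,2]<z1)]
q=sel((.443,-.268),.035,.116,.125);print('nose',len(q),q.mean(0),cv2.minAreaRect(q[:,:2].astype(np.float32)))
q=sel((.443,-.268),.02,.08,.112);print('hole',len(q),q.mean(0))
E
```

```text
clock: 19.08
tcp_pos: [0.4007, -0.3501, 0.2118]
orientation: [2.671, 1.653, -0.0]
contact_force: [0.4, 0.5, -1.2]
grip_width: 0.0529
gripper_force: 84.0
clock: 19.32
tcp_pos: [0.4026, -0.3461, 0.2114]
orientation: [-2.666, -1.661, -0.001]
contact_force: [0.1, 0.5, -1.4]
grip_width: 0.0527
gripper_force: 84.0
[ 0.40256849 -0.34607145  0.21141926] y az -26.14624700491272 [ 0.75778313  0.27225252 -0.19580357  1.90967136  0.06259532  0.96592897
  0.07703344]
nose 1329 [ 0.4423749  -0.26832157  0.11988006] ((0.44224417209625244, -0.2683112919330597), (0.03633037954568863, 0.03627732768654823), 35.317481994628906)
hole 752 [ 0.44247169 -0.26785168  0.09244231]
```

View pics/w6b.png

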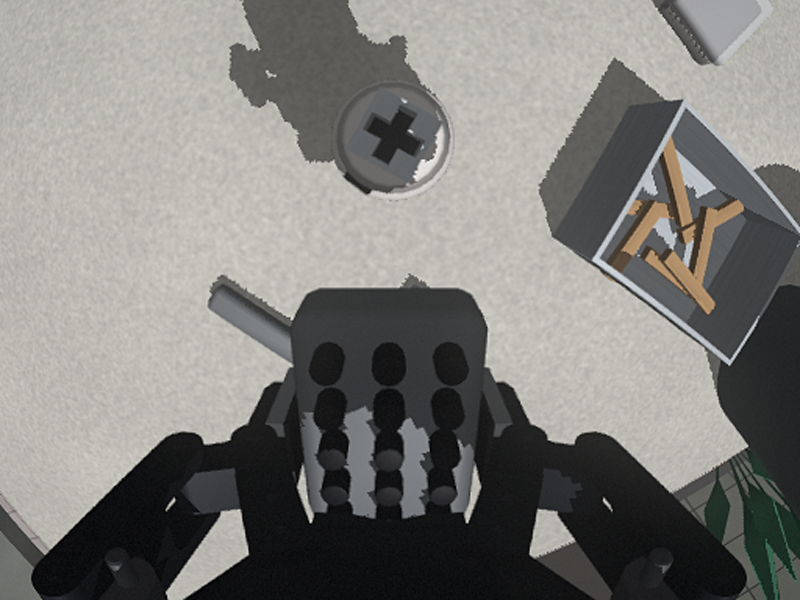

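Nose at (392,140), slots turned about 30° in the picture, agreeing with the depth fit: centre (0.4423,-0.2683), angle 35.3° (mod 90). Checking the held head's offset and angle in the hand.

Run:
```python
from h import *
c,p,d=load('w6');W=cloud(c,d,True).reshape(-1,3);t=np.array([.40257,-.34607])
m=(np.hypot(*(W[:,:2]-t).T)<.055)&(W[:,2]>.236)&(W[:,2]<.249);q=W[m]
a=np.radians(-26.15+90);Rm=np.array([[np.cos(a),-np.sin(a)],[np.sin(a),np.cos(a)]])
v=(q[:,:2]-t)@Rm
print(len(q),np.median(q[:,2]),np.percentile(v,[1,50,99],0),cv2.minAreaRect(q[:,:2].astype(np.float32)))
m=(np.hypot(*(W[:,:2]-t).T)<.06)&(W[:,2]>.249)&(W[:,2]<.262);v=(W[m][:,:2]-t)@Rm;print('studs',len(v),np.percentile(v,[1,50,99],0),np.median(W[m][:,2]))
# refine slot angle from hole edge
m=(np.hypot(*(W[:,:2]-[.4423,-.2683]).T)<.016)&(W[:,2]<.113)&(W[:,2]>.07);print('slot',cross(W[m],np.array([.4423,-.2683])))
```

```text
11924 0.24384317519962057 [[-0.02932221 -0.03405655]
 [ 0.01435255  0.00084796]
 [ 0.03846142  0.03618557]] ((0.4031503200531006, -0.3427322506904602), (0.07137050479650497, 0.08057199418544769), 63.929962158203125)
studs 6106 [[-0.0231115  -0.04520306]
 [ 0.01054002  0.00120254]
 [ 0.03137768  0.04687705]] 0.2537583716024935
slot 35.01960216456391
```

```bash
python3 -m pendant '{"translation":[[0.4,0.8,0],[0.8,1.6,0],[1.2,2.4,0],[1.5,3,0],[1.55,3.08,0],[1.55,3.08,0],[1.55,3.08,-0.5],[1.55,3.08,-0.5],[1.55,3.08,-0.5]],"delta_rot":[[0,0,-1.5],[0,0,-3],[0,0,-4.5],[0,0,-5.7],[0,0,-5.7],[0,0,-5.7],[0,0,-5.7],[0,0,-5.7],[0,0,-5.7]]}'
python3 - <<'E'
from h import *
o=get_obs();R=cv2.Rodrigues(np.array(o['orientation']))[0];print(o['tcp_pos'],'y az',np.degrees(np.arctan2(R[1,1],R[0,1])),'z',R[:,2])
E
```

```text
clock: 20.5
tcp_pos: [0.4404, -0.2712, 0.1985]
orientation: [-2.994, -0.95, 0.001]
contact_force: [0.6, 0.3, -0.9]
grip_width: 0.053
gripper_force: 84.0
[ 0.44043205 -0.2711987   0.19849461] y az -54.806068722318855 z [-5.75075732e-04  2.53181620e-04 -9.99999803e-01]
```

Run:
```python
from h import *
T=[];A=[];Cw=[]
for i in range(8):
    grab_frame('wrist');o=get_obs();T.append(o['tcp_pos']);R=cv2.Rodrigues(np.array(o['orientation']))[0];A.append(np.degrees(np.arctan2(R[1,1],R[0,1])))
T=np.array(T);print(T.mean(0),T.std(0),np.mean(A),np.std(A))
t=np.array([.4423,-.2683])-.001*np.array([.816,.578]);print('shift units',(t-T.mean(0)[:2])/.025)
```

```text
[ 0.44082221 -0.27102584  0.19892251] [6.81707610e-05 9.46648995e-05 7.11890819e-05] -54.78573311510286 0.007705560828749851
shift units [0.02647173 0.08591376]
```

```bash
python3 -m pendant '{"translation":[[0.03,0.09,-0.6],[0.03,0.09,-1.2],[0.03,0.09,-1.7],[0.03,0.09,-1.95],[0.03,0.09,-2.1],[0.03,0.09,-2.2],[0.03,0.09,-2.3],[0.03,0.09,-2.3]],"delta_rot":[[0,0,0],[0,0,0],[0,0,0],[0,0,0],[0,0,0],[0,0,0],[0,0,0],[0,0,0]]}'
python3 - <<'E'
from h import *
o=get_obs();print(o['contact_force'],o['moment'],o['tcp_pos'])
E
```

```text
clock: 21.9
tcp_pos: [0.4415, -0.2687, 0.1414]
orientation: [2.994, 0.95, 0.0]
contact_force: [0.2, -0.7, -1.7]
grip_width: 0.053
gripper_force: 84.0
[ 0.18190205 -0.7431034  -1.7472652 ] [-0.00438145 -0.0251042   0.02347861] [ 0.44154928 -0.2686818   0.14136903]
```

```bash
python3 -m pendant '{"translation":[[0,0,-0.15],[0,0,-0.3],[0,0,-0.45],[0,0,-0.6],[0,0,-0.7],[0,0,-0.7]],"delta_rot":[[0,0,0],[0,0,0],[0,0,0],[0,0,0],[0,0,0],[0,0,0]]}'
python3 -m pendant '{"translation":[[0,0,-0.1],[0,0,-0.15],[0,0,-0.2],[0,0,-0.2]],"delta_rot":[[0,0,0],[0,0,0],[0,0,0],[0,0,0]]}'
```

```text
clock: 22.65
tcp_pos: [0.4416, -0.2687, 0.1238]
orientation: [2.994, 0.95, 0.0]
contact_force: [0.0, -0.6, 0.9]
grip_width: 0.0528
gripper_force: 84.2
clock: 23.15
tcp_pos: [0.4417, -0.2687, 0.1189]
orientation: [2.994, 0.95, 0.0]
contact_force: [-0.3, 0.2, 4.0]
grip_width: 0.053
gripper_force: 84.4
```

Spring is engaging (~+4 N net of weight); press to the shoulder stop with higher grip.

```bash
python3 -m pendant '{"translation":[[0,0,-0.05],[0,0,-0.1],[0,0,-0.1]],"delta_rot":[[0,0,0],[0,0,0],[0,0,0]]}' - 110
python3 -m pendant '{"translation":[[0,0,-0.04],[0,0,-0.08],[0,0,-0.08]],"delta_rot":[[0,0,0],[0,0,0],[0,0,0]]}'
```

```text
clock: 23.52
tcp_pos: [0.4417, -0.2687, 0.1172]
orientation: [2.994, 0.95, 0.0]
contact_force: [-3.3, -0.0, 12.8]
grip_width: 0.0525
gripper_force: 115.7
clock: 23.9
tcp_pos: [0.4418, -0.2688, 0.117]
orientation: [2.994, 0.95, 0.0]
contact_force: [-9.3, 4.0, 32.3]
grip_width: 0.0527
gripper_force: 118.2
```

```bash
python3 -m pendant '{"translation":[[0,0,-0.0],[0,0,0.03],[0,0,0.03],[0,0,0.03]],"delta_rot":[[0,0,0],[0,0,0],[0,0,0],[0,0,0]]}'
python3 - <<'E'
from h import *
a=snap('scene','sf')[1];b=snap('side','df')[1]
cv2.imwrite('pics/f.png',np.hstack([cv2.resize(a[100:300,100:400,::-1],(400,267)),cv2.resize(b[60:384,150:460,::-1],(400,267))])*1)
c,p,d=load('df');W=cloud(c,d).reshape(-1,3)
m=(np.hypot(*(W[:,:2]-[.4423,-.2683]).T)<.06)&(W[:,2]>.112)&(W[:,2]<.165);print(np.percentile(W[m][:,2],[1,5,50,95]))
q=W@np.eye(3);u=q[:,0]*.994+q[:,1]*.1097;v=-q[:,0]*.1097+q[:,1]*.994
k=(u>.6)&(u<.65)&(v>.1)&(v<.34)&(q[:,2]>.08)&(q[:,2]<.092);print('front u',np.percentile(u[k],[1,10,50]),get_obs()['clock'])
E
```

```text
clock: 24.4
tcp_pos: [0.4418, -0.2688, 0.1171]
orientation: [2.994, 0.95, 0.0]
contact_force: [-6.4, 3.3, 25.7]
grip_width: 0.0523
gripper_force: 116.5
[0.12178951 0.12570333 0.14799543 0.16013728]
front u [0.62598419 0.62673863 0.63329456] 24.5
```

View pics/f.png

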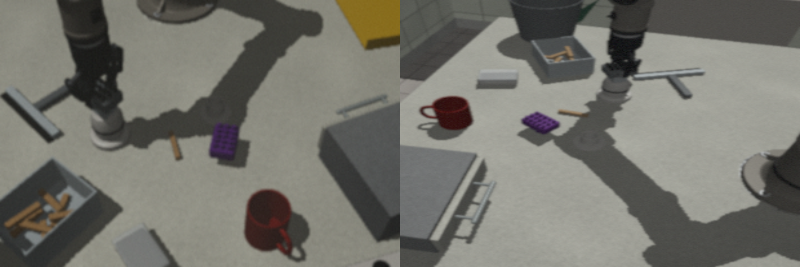

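The drawer is shut (handle at (475,205) in the side half), the bystanders are where they were, and the head is pressed home on the drive unit (107,130).

```bash
python3 -c "from bench import hand_in; print(hand_in())"
```

```text
the job is handed in; nothing more can be done
None
```

The job is handed in at about 24.5 s: the round head stands in the shut drawer, and the oblong head is meshed in the drive socket and still held pressed down at the depth worked out for fully home, with about 26 N.

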